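Free the rusted bolt of the display case and open its cover

TASK

The slide bolt on the display case has rusted stiff and locks the sliding cover. Work the bolt free with short back-and-forth strokes until it runs, draw it all the way out, then push the cover fully open. Leave the other things on the table where they are.

Things in the scene. Friction and masses are not known exactly. Their poses are not given: they have to be found in the camera images.
- case: low wooden display case fixed to the table, 300 x 360 mm (its x, y). Origin: centre of its underside, z up. Its -x side is a solid rail (x -140 to -10 mm, top z 70 mm) that carries the bolt along y = -60 mm; behind it (x -10 to 150 mm) a tray, its left half (y > 0) under a fixed deck (top z 64 mm), its right half (y < 0) under the sliding cover (top z 76 mm).
- bolt (a joint): draw of the rusted bolt in m along the case's -x: 0 home, 0.060 fully drawn; starts near 0.010. Rust jams the draw dead at 0.019 to 0.027. Each time it is drawn to the dead stop, then pushed back to its dead stop near 0, the rust gives a little and the jam moves out; after 1 to 4 jams (varies, not visible) it runs to the end. Strokes short of either stop free nothing; more force does not help.
- bolt_knob (a point): centre of the top of the bolt's upright round knob, 14 mm diameter, clear of everything from z 94 to this point at z 129 mm above the case's underside; lies at x = -50 mm minus the draw, y = -60 mm in the case frame and moves with the bolt. Can be pushed from either side along the case's x. The bolt drags with 4 N, 10 N near the stops; 15 to 20 N reaches any stop.
- bolt_tip (a point): end of the bolt's rod (12 mm thick, axis z 83 mm above the case's underside), at x = +34 mm minus the draw in the case frame. Two fixed straps over the rod (x -38 to -12 mm) reach z 94 mm. The rod's end passes through a staple on the cover (x 4 to 14 mm, top z 96 mm) and leaves it once drawn beyond 30 mm.
- cover (a joint): how far the sliding cover is open, in m, along the case's +y: 0 = shut (as at the start), 0.14 = fully open (end stop). It slides with about 3 N once the bolt has left its staple, and stays where it is left.
- cover_bar (a point): centre of the top of the wooden finger bar on the cover: 50 mm along the case's x, 16 mm along y, 30 mm tall (cover's top at z 76 mm, bar's top at z 106 mm above the case's underside); at x 55, y -110 mm in the case frame when shut; moves with the cover.
- pot: loose white pot, 190 mm across, 120 mm tall, origin centre of its underside; left of the case; leave alone
- mug: loose white mug, 80 mm across, 90 mm tall, origin centre of its underside; right of the case; leave alone
- block: loose wooden block 75 x 50 x 40 mm, origin centre of its underside; right of the case; leave alone
- sugar_bowl: loose lidded sugar bowl, 90 mm across, 90 mm tall, origin centre of its underside; left of the case; leave alone

How it is judged:
By the outcome, as a careful person would: the job done as asked, in the order asked, and still so for the second after the job is handed in, with the robot touching nothing.
It also fails if it takes over 72 s, if anything falls off the work surface, if the arm or the gripper's body presses on something with over 40 N, if the wrist force passes 120 N, or if a joint passes its speed limit or range.

ROBOT

A 6-joint arm with a two-finger parallel gripper is mounted at the origin on the work surface. World frame = base frame: x ahead of the robot, y to its left, z up, the work surface at z = 0. Lengths are in mm, angles in degrees, forces in N, time in s.
With the tool pointing down it reaches from about 425 to 1125 mm from the base axis. Payload 14.9 kg.
Tool frame: the origin (TCP) lies at the very end of the fingers, on their centre line; the grasp point (between the pads) lies 19 mm behind it; z points along the fingers, y is the direction in which the jaws open and shut (so a half turn about z gives the same grasp; the last joint's range is limited). The gripper opens to 91 mm and grips with 3 to 60 N. Pads are 32 mm wide; open, the fingers measure 118 mm over their backs; the gripper's body (76 mm by 178 mm) begins 60 mm behind the grasp point.
Start: joints at [-77.252, 21.709, 99.362, -0, 58.929, -1.908], TCP at [177.108, -677.237, 213.932] pointing down, gripper open.
Joint ranges: [-158.91, 158.91], [-42.39, 125.64], [0.06, 152.35], [-60.88, 240.88], [17.5, 164.5], [-176.32, 176.32]. Speed limits (degrees/s): [108.29, 108.29, 136.94, 180, 180, 180].

INTERFACE

Orientations are given as [roll, pitch, yaw] about the fixed x, y, z axes, in that order (R = Rz(yaw) Ry(pitch) Rx(roll)).
In Python, from rig import r gives the robot as it stands. The module is installed in compiled form; this text tells all that it offers.
- The arm moves only by the shell command python3 -m handwheel 'ROWS'. ROWS is text: rows parted by semicolons, each of 7 numbers parted by spaces: the shift along the tool's x, y, z in mm, then the turn, a rotation vector about the tool's x, y, z in degrees, then the closure in counts, from 0 (fully open) to 255 (shut). A call has 1 to 10 rows; each row shifts and turns the commanded pose from where the row before left it, along the tool's axes as they then stand; what a row does not reach is not made up. A row lasts 1/8 s, in which the tool goes at most 62.5 mm and 10.7 degrees, less where a joint would pass 70% of its speed; a pose out of reach is approached as far as the arm can. A call is refused whole if a number of a shift passes 62.5 or a number of a turn 10.7, either way. A call with a gripper value outside its range is refused whole. The fingers move at their own pace and stop on an object; the grip force is fixed at half the most. Time passes only in rows, so rows that do not move let the fingers close. It gives the time, the measured TCP pose, the force and the opening at its end, in the units of the state.
- r.state(): the state, without advancing time (a new reading comes with each control period).
- r.capture(name): name is "scene" or "top" or "wrist"; returns a dict with "color" (480x640x3 uint8, red, green, blue), "fx", "fy", "cx", "cy" (pixels), "world_from_camera" (4x4, takes a point from camera to world coordinates). Camera axes: x right, y down, z forward; pixel columns grow to the right and rows downward; lengths in mm; the calibration is good to about 2 mm. A picture is of the moment at which its call begins. There is no depth.
- r.sign_off(): hands the job in, once; it reports no verdict.
The state is a dict: "time": time; "q": joint angles; "qvel": joint speeds; "effort": joint torques, N m; "ee_pos": TCP position; "orientation": TCP orientation; "wrist_force": force on the tool from outside, world axes, zero at the start; "ft_torque": the same for the moment, N m; "opening": finger opening in mm.
Only numpy, scipy, OpenCV 4.12 (cv2) and the standard library are available. Lean on these libraries where they do the work, as an engineer would, in place of code of your own. Each camera call takes 0.05 s, during which the arm holds its last target. There are 200 camera calls.

## Working session

There is one attempt and no reset: what is moved stays moved. The work goes in short steps, Python scripts to look and compute and a shell command to move; the robot and the scene stay as the last step left them, time stands still between calls to the robot, and variables do not carry over. Pictures are saved under pics/ and viewed, about 8 in all and at most 12, crops included, and the job is handed in when it is done.

```bash
mkdir -p pics
python3 - <<'E'
from rig import r
import cv2,numpy as np
for n in ("scene","top"):
    c=r.capture(n); cv2.imwrite(f"pics/{n}0.png",c["color"][:,:,::-1]); print(n,c["fx"],c["cx"],c["cy"],np.round(c["world_from_camera"],3).tolist())
s=r.state();print(s)
E
```

```text
scene 575.1835157295773 323.8754696403252 238.49759140620262 [[-0.025, 0.544, -0.839, 1575.652], [1.0, 0.005, -0.026, 61.808], [-0.01, -0.839, -0.544, 740.505], [0.0, 0.0, 0.0, 1.0]]
top 457.3268555246844 325.5862297345029 245.09114740961127 [[0.024, -0.983, 0.183, 386.688], [-0.999, -0.018, 0.033, 36.216], [-0.029, -0.184, -0.983, 967.713], [0.0, 0.0, 0.0, 1.0]]
{'time': 0.1, 'q': array([-7.72510753e+01,  2.17352392e+01,  9.93934088e+01,  1.84845024e-03,
        5.89295977e+01, -1.90751244e+00]), 'qvel': array([ 0.04497979, -0.05647311, -0.08558747,  0.07574549, -0.01427442,
        0.00561523]), 'effort': array([ 1.96324712e-03, -7.65038323e+01, -4.35296166e+01,  6.52600802e-02,
        3.98536515e-02, -4.05718185e-05]), 'ee_pos': array([ 177.04037492, -676.85728286,  213.34725553]), 'orientation': array([-1.79941839e+02, -3.52019257e-03,  1.46554806e+01]), 'wrist_force': array([-0.00219044, -0.00413881, -0.06930544]), 'ft_torque': array([-0.05801171,  0.01781937, -0.00806192]), 'opening': 90.65218386087321}
```

View pics/top0.png

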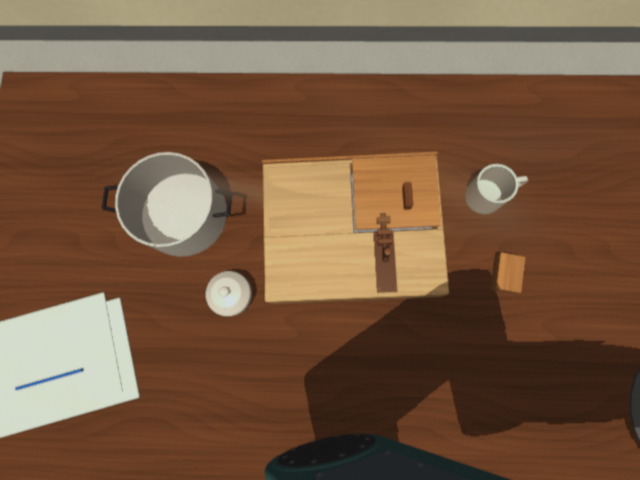

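View pics/scene0.png

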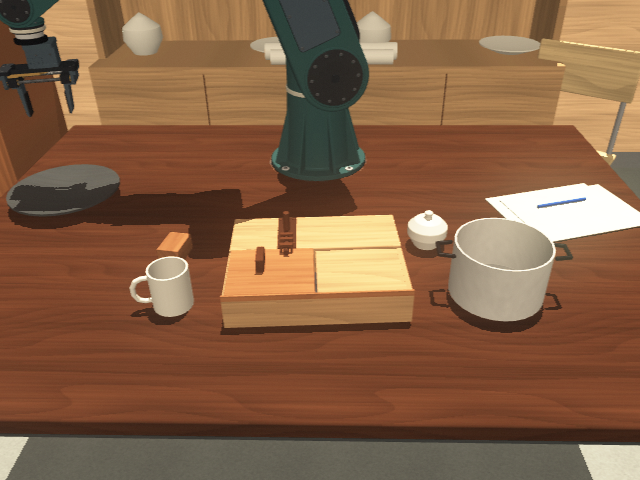

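The top view shows the case with its rail's near edge from (265,301) to (447,296), the knob near (386,252) and the bar near (408,195). In the scene view the knob is at about (286,215) and the bar at (260,257).

```bash
cat > h.py <<'E'
import numpy as np,cv2
from rig import r
def onplane(c,uv,z):
    T=np.array(c["world_from_camera"]);d=T[:3,:3]@np.array([(uv[0]-c["cx"])/c["fx"],(uv[1]-c["cy"])/c["fy"],1]);o=T[:3,3]
    return o+d*(z-o[2])/d[2]
def proj(c,p):
    T=np.linalg.inv(np.array(c["world_from_camera"]));q=T[:3,:3]@np.array(p)+T[:3,3]
    return np.array([c["fx"]*q[0]/q[2]+c["cx"],c["fy"]*q[1]/q[2]+c["cy"]])
E
python3 - <<'E'
from h import *
c=r.capture("top")
for n,uv,z in [("nearL",(265,301),70),("nearR",(447,296),70),("bar",(408,190),106),("barS",(408,195),106),("knob",(386,252),129),("rod tip",(383,214),83)]:
    print(n,np.round(onplane(c,uv,z),1))
im=c["color"][:,:,::-1]
a=cv2.resize(im[140:310,340:460],None,fx=3.5,fy=3.5,interpolation=cv2.INTER_CUBIC)
s=r.capture("scene");b=cv2.resize(s["color"][195:295,220:320,::-1],None,fx=3.6,fy=3.6,interpolation=cv2.INTER_CUBIC)
o=np.zeros((595,790,3),np.uint8);o[:a.shape[0],:420]=a;o[:360,425:785]=b
cv2.imwrite("pics/crop1.png",o)
E
```

```text
nearL [440.1 182.7  70. ]
nearR [ 457.5 -171.7   70. ]
bar [659.3 -92.9 106. ]
barS [649.2 -92.8 106. ]
knob [531.8 -47.8 129. ]
rod tip [616.2 -46.5  83. ]
```

View pics/crop1.png

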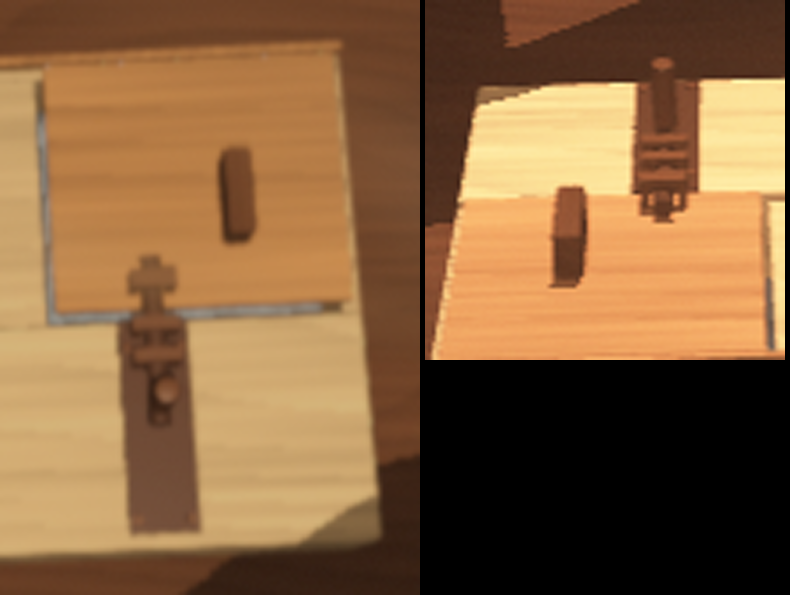

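The crop puts the knob top at about (387.1,251.4) in the top view and (286.1,213.1) in the scene view. I'll triangulate from those while the tool turns.

```bash
python3 - <<'E'
from h import *
c=r.capture("top");s=r.capture("scene")
a=onplane(c,(387.1,251.4),129);b=onplane(s,(286.1,213.1),129);print("knob",a,b)
p=(a+b)/2
for y in (2.8,):
    t=np.radians(y);R=np.array([[np.cos(t),-np.sin(t)],[np.sin(t),np.cos(t)]])
    o=p[:2]-R@[-60,-60];print("origin",o,"bar pred",o+R@[55,-110]);
    print("bar px",proj(c,[*(o+R@[55,-110]),106]),proj(s,[*(o+R@[55,-110]),106]))
E
python3 -m handwheel '0 0 0 0 0 -9.75 0;0 0 0 0 0 -9.75 0;0 0 0 0 0 -9.75 0;0 0 0 0 0 -9.75 0;0 0 0 0 0 -9.75 0;0 0 0 0 0 -9.75 0;0 0 0 0 0 -9.75 0;0 0 0 0 0 -9.75 0;0 0 0 0 0 0 0'
```

```text
knob [532.96182045 -49.82502263 129.        ] [536.0429933 -49.060772  129.       ]
origin [591.49978893  13.41645711] bar pred [651.80760116 -93.76548066]
bar px [408.47674501 193.70536469] [259.09237151 253.21179174]
time: 1.42
ee_pos: [177.1, -677.2, 213.9]
orientation: [-180.0, -0.0, 92.6]
wrist_force: [-0.5, 0.9, 0.5]
opening: 91.0
```

```bash
python3 -m handwheel '40 25 0 0 0 0 0;51 32 0 0 0 0 0;51 32 0 0 0 0 0;51 32 0 0 0 0 0;51 32 0 0 0 0 0;51 32 0 0 0 0 0;51 32 0 0 0 0 0;51 32 0 0 0 0 0;51 32 0 0 0 0 0;51 32 0 0 0 0 0' && python3 -m handwheel '51 32 0 0 0 0 0;51 32 0 0 0 0 0;9.5 8 0 0 0 0 0;0 0 0 0 0 0 0;0 0 0 0 0 0 0'
python3 - <<'E'
from h import *
c=r.capture("wrist");cv2.imwrite("pics/w1.png",c["color"][:,:,::-1])
T=c["world_from_camera"];print(np.round(T,2).tolist());print("pred knob",proj(c,[534.5,-49.5,129]))
E
```

```text
time: 2.68
ee_pos: [467.5, -162.5, 214.3]
orientation: [180.0, 0.0, 92.4]
wrist_force: [0.2, -0.2, -0.2]
opening: 91.4
time: 3.3
ee_pos: [532.8, -50.6, 213.8]
orientation: [-180.0, 0.0, 92.5]
wrist_force: [0.4, -0.1, 0.3]
opening: 91.5
[[1.0, 0.04, 0.01, 528.66], [0.04, -0.97, -0.25, 21.19], [0.0, 0.25, -0.97, 384.34], [0.0, 0.0, 0.0, 1.0]]
pred knob [326.98976744 244.82530475]
```

View pics/w1.png

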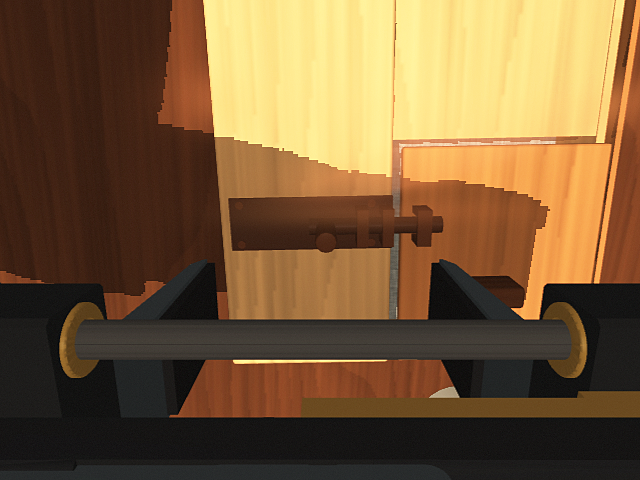

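The knob top is at (326,242) in the wrist view, within about 2 mm of the prediction, so I'll descend and grip it along the bolt axis.

```bash
python3 -m handwheel '1 1 30 0 0 0 0;1 0.7 40 0 0 0 0;0 0 30 0 0 0 0;0 0 11 0 0 0 0;0 0 0 0 0 0 120;0 0 0 0 0 0 200;0 0 0 0 0 0 255;0 0 0 0 0 0 255;0 0 0 0 0 0 255;0 0 0 0 0 0 255'
```

```text
time: 4.6
ee_pos: [535.0, -47.5, 103.0]
orientation: [180.0, -0.0, 92.7]
wrist_force: [0.3, -0.5, 0.5]
opening: 33.9
```

```bash
python3 -m handwheel '0 0 0 0 0 0 255;0 0 0 0 0 0 255;0 0 0 0 0 0 255;0 0 0 0 0 0 255'
```

```text
time: 5.1
ee_pos: [534.9, -47.5, 102.9]
orientation: [-180.0, -0.0, 92.7]
wrist_force: [-0.5, 0.2, 1.3]
opening: 13.7
```

```bash
for i in 1; do python3 -m handwheel '0 -3 0 0 0 0 255;0 -3 0 0 0 0 255;0 -2 0 0 0 0 255;0 0 0 0 0 0 255'; python3 -m handwheel '0 -1 0 0 0 0 255;0 0 0 0 0 0 255';python3 -m handwheel '0 -1 0 0 0 0 255;0 0 0 0 0 0 255'; done
```

```text
time: 5.6
ee_pos: [526.7, -48.0, 102.9]
orientation: [-180.0, 0.0, 92.7]
wrist_force: [1.4, -2.0, -3.3]
opening: 13.3
time: 5.85
ee_pos: [526.0, -48.0, 102.9]
orientation: [-180.0, 0.0, 92.7]
wrist_force: [4.0, -3.2, -6.1]
opening: 13.0
time: 6.1
ee_pos: [525.1, -48.0, 102.9]
orientation: [180.0, 0.0, 92.7]
wrist_force: [5.0, -4.2, -5.7]
opening: 13.4
```

```bash
for i in 1; do python3 -m handwheel '0 -1.5 0 0 0 0 255;0 0 0 0 0 0 255'; python3 -m handwheel '0 -1.5 0 0 0 0 255;0 0 0 0 0 0 255';python3 -m handwheel '0 -1.5 0 0 0 0 255;0 0 0 0 0 0 255'; done
```

```text
time: 6.35
ee_pos: [523.9, -48.1, 102.9]
orientation: [179.9, 0.0, 92.7]
wrist_force: [7.1, -2.6, -8.2]
opening: 13.1
time: 6.6
ee_pos: [522.6, -48.2, 102.9]
orientation: [179.9, 0.0, 92.7]
wrist_force: [8.7, -4.1, -10.5]
opening: 12.9
time: 6.85
ee_pos: [522.1, -48.3, 103.0]
orientation: [179.8, 0.0, 92.6]
wrist_force: [15.1, -3.3, -19.2]
opening: 13.4
```

```bash
python3 -m handwheel '0 -1 0 0 0 0 255;0 0 0 0 0 0 255';python3 -m handwheel '0 0 0 0 0 0 255'
```

```text
time: 7.1
ee_pos: [521.8, -48.3, 103.0]
orientation: [179.7, 0.0, 92.6]
wrist_force: [20.5, -1.3, -24.1]
opening: 12.9
time: 7.22
ee_pos: [521.8, -48.3, 103.0]
orientation: [179.7, 0.0, 92.6]
wrist_force: [20.9, -0.4, -24.2]
opening: 13.1
```

Dead stop at x≈521.8 (20 N). Next I'll push home.

```bash
python3 -m handwheel '0 4 0 0 0 0 255;0 5 0 0 0 0 255;0 5 0 0 0 0 255;0 5 0 0 0 0 255;0 3 0 0 0 0 255;0 0 0 0 0 0 255'; for i in 1; do python3 -m handwheel '0 1.5 0 0 0 0 255;0 0 0 0 0 0 255';python3 -m handwheel '0 1.5 0 0 0 0 255;0 0 0 0 0 0 255'; done
```

```text
time: 7.98
ee_pos: [541.1, -47.1, 102.9]
orientation: [-179.9, -0.0, 92.7]
wrist_force: [-3.8, -0.7, 3.6]
opening: 13.4
time: 8.22
ee_pos: [542.3, -46.9, 102.9]
orientation: [-179.9, -0.0, 92.7]
wrist_force: [-5.8, -1.1, 5.8]
opening: 13.1
time: 8.48
ee_pos: [543.8, -46.9, 102.8]
orientation: [-179.9, -0.0, 92.7]
wrist_force: [-6.5, -1.0, 5.3]
opening: 13.2
```

```bash
python3 -m handwheel '0 1.5 0 0 0 0 255;0 0 0 0 0 0 255';python3 -m handwheel '0 1.5 0 0 0 0 255;0 0 0 0 0 0 255';python3 -m handwheel '0 1 0 0 0 0 255;0 0 0 0 0 0 255'
```

```text
time: 8.72
ee_pos: [544.6, -46.8, 102.8]
orientation: [-179.8, -0.0, 92.7]
wrist_force: [-11.7, -1.6, 11.4]
opening: 13.2
time: 8.98
ee_pos: [544.7, -46.8, 102.7]
orientation: [-179.6, -0.0, 92.7]
wrist_force: [-21.6, -3.7, 21.4]
opening: 13.3
time: 9.22
ee_pos: [544.7, -46.7, 102.6]
orientation: [-179.5, -0.0, 92.7]
wrist_force: [-28.3, -4.1, 28.0]
opening: 13.0
```

Home stop at 544.7, so jam 1 was at about 23 mm draw. Second stroke.

```bash
python3 -m handwheel '0 -4 0 0 0 0 255;0 -6 0 0 0 0 255;0 -6 0 0 0 0 255;0 -6 0 0 0 0 255;0 -4 0 0 0 0 255;0 0 0 0 0 0 255'; python3 -m handwheel '0 -2 0 0 0 0 255;0 0 0 0 0 0 255';python3 -m handwheel '0 -1 0 0 0 0 255;0 0 0 0 0 0 255';python3 -m handwheel '0 -1 0 0 0 0 255;0 0 0 0 0 0 255'
```

```text
time: 9.98
ee_pos: [522.4, -48.2, 102.9]
orientation: [180.0, 0.0, 92.7]
wrist_force: [5.0, -1.5, -9.6]
opening: 13.0
time: 10.22
ee_pos: [520.9, -48.3, 102.9]
orientation: [179.9, 0.0, 92.7]
wrist_force: [8.5, -1.2, -13.0]
opening: 13.3
time: 10.48
ee_pos: [520.7, -48.3, 102.9]
orientation: [179.8, 0.0, 92.6]
wrist_force: [14.6, -0.5, -20.2]
opening: 13.4
time: 10.72
ee_pos: [520.3, -48.3, 102.9]
orientation: [179.7, 0.0, 92.6]
wrist_force: [20.0, -0.4, -25.4]
opening: 13.1
```

```bash
python3 -m handwheel '0 -1 0 0 0 0 255;0 0 0 0 0 0 255';python3 -m handwheel '0 5 0 0 0 0 255;0 6 0 0 0 0 255;0 6 0 0 0 0 255;0 6 0 0 0 0 255;0 4 0 0 0 0 255;0 0 0 0 0 0 255'; python3 -m handwheel '0 2 0 0 0 0 255;0 0 0 0 0 0 255';python3 -m handwheel '0 1 0 0 0 0 255;0 0 0 0 0 0 255'
```

```text
time: 10.98
ee_pos: [520.0, -48.4, 103.0]
orientation: [179.6, 0.0, 92.6]
wrist_force: [25.6, 1.2, -30.4]
opening: 13.3
time: 11.72
ee_pos: [544.0, -46.8, 102.8]
orientation: [-179.9, -0.0, 92.7]
wrist_force: [-6.4, 0.6, 2.0]
opening: 13.0
time: 11.98
ee_pos: [544.7, -46.8, 102.8]
orientation: [-179.7, -0.0, 92.7]
wrist_force: [-15.6, -0.2, 12.8]
opening: 13.1
time: 12.22
ee_pos: [544.7, -46.7, 102.7]
orientation: [-179.6, -0.0, 92.7]
wrist_force: [-22.4, -1.8, 19.6]
opening: 13.2
```

```bash
python3 -m handwheel '0 1 0 0 0 0 255;0 -5 0 0 0 0 255;0 -6 0 0 0 0 255;0 -6 0 0 0 0 255;0 -6 0 0 0 0 255;0 -5 0 0 0 0 255;0 0 0 0 0 0 255'; python3 -m handwheel '0 -2 0 0 0 0 255;0 0 0 0 0 0 255';python3 -m handwheel '0 -1 0 0 0 0 255;0 0 0 0 0 0 255';python3 -m handwheel '0 -1 0 0 0 0 255;0 0 0 0 0 0 255'
```

```text
time: 13.1
ee_pos: [520.5, -48.3, 102.9]
orientation: [179.9, 0.0, 92.7]
wrist_force: [7.2, -1.6, -13.3]
opening: 13.3
time: 13.35
ee_pos: [519.2, -48.4, 102.9]
orientation: [179.9, 0.0, 92.6]
wrist_force: [10.5, -1.1, -17.8]
opening: 13.4
time: 13.6
ee_pos: [518.9, -48.4, 103.0]
orientation: [179.8, 0.0, 92.6]
wrist_force: [16.8, -0.7, -24.3]
opening: 13.4
time: 13.85
ee_pos: [518.7, -48.5, 103.0]
orientation: [179.7, 0.0, 92.6]
wrist_force: [22.8, 0.7, -29.4]
opening: 13.1
```

Third jam at about 26 mm draw. Back home, then draw again.

```bash
python3 -m handwheel '0 5 0 0 0 0 255;0 6 0 0 0 0 255;0 6 0 0 0 0 255;0 6 0 0 0 0 255;0 6 0 0 0 0 255;0 1.5 0 0 0 0 255;0 1 0 0 0 0 255;0 0 0 0 0 0 255'; python3 -m handwheel '0 -4 0 0 0 0 255;0 -6 0 0 0 0 255;0 -6 0 0 0 0 255;0 -6 0 0 0 0 255;0 -6 0 0 0 0 255;0 0 0 0 0 0 255'; python3 -m handwheel '0 -2 0 0 0 0 255;0 0 0 0 0 0 255';python3 -m handwheel '0 -1.5 0 0 0 0 255;0 0 0 0 0 0 255'
```

```text
time: 14.85
ee_pos: [544.8, -46.8, 102.7]
orientation: [-179.6, -0.0, 92.7]
wrist_force: [-25.7, -2.3, 20.2]
opening: 13.1
time: 15.6
ee_pos: [519.0, -48.4, 102.9]
orientation: [-179.9, 0.0, 92.7]
wrist_force: [-3.4, -4.2, -4.8]
opening: 13.4
time: 15.85
ee_pos: [517.9, -48.5, 102.9]
orientation: [-180.0, 0.0, 92.7]
wrist_force: [1.6, -4.4, -10.1]
opening: 13.3
time: 16.1
ee_pos: [516.6, -48.5, 102.9]
orientation: [180.0, 0.0, 92.7]
wrist_force: [2.2, -5.8, -11.6]
opening: 13.1
```

```bash
python3 -m handwheel '0 -1.5 0 0 0 0 255;0 0 0 0 0 0 255'; python3 -m handwheel '0 -1.5 0 0 0 0 255;0 0 0 0 0 0 255';python3 -m handwheel '0 -1.5 0 0 0 0 255;0 0 0 0 0 0 255'
```

```text
time: 16.35
ee_pos: [515.2, -48.6, 102.9]
orientation: [180.0, 0.0, 92.7]
wrist_force: [3.4, -5.4, -11.5]
opening: 13.1
time: 16.6
ee_pos: [513.7, -48.7, 102.9]
orientation: [180.0, 0.0, 92.7]
wrist_force: [3.6, -5.7, -11.5]
opening: 13.0
time: 16.85
ee_pos: [512.2, -48.8, 102.9]
orientation: [180.0, 0.0, 92.7]
wrist_force: [3.3, -5.3, -12.6]
opening: 13.0
```

It now runs at constant force past 32 mm. Drawing it to the end.

```bash
python3 -m handwheel '0 -4 0 0 0 0 255;0 -5 0 0 0 0 255;0 -5 0 0 0 0 255;0 -4 0 0 0 0 255;0 -3 0 0 0 0 255;0 -2 0 0 0 0 255;0 0 0 0 0 0 255'; python3 -m handwheel '0 -2 0 0 0 0 255;0 0 0 0 0 0 255';python3 -m handwheel '0 -1.5 0 0 0 0 255;0 0 0 0 0 0 255';python3 -m handwheel '0 -1.5 0 0 0 0 255;0 0 0 0 0 0 255'
```

```text
time: 17.73
ee_pos: [489.1, -50.2, 102.9]
orientation: [180.0, 0.1, 92.7]
wrist_force: [2.5, -11.1, -12.4]
opening: 13.1
time: 17.98
ee_pos: [487.2, -50.3, 102.9]
orientation: [180.0, 0.1, 92.7]
wrist_force: [2.7, -10.9, -12.7]
opening: 12.9
time: 18.23
ee_pos: [485.8, -50.4, 102.9]
orientation: [180.0, 0.1, 92.7]
wrist_force: [2.8, -11.6, -13.8]
opening: 13.3
time: 18.48
ee_pos: [484.8, -50.5, 103.0]
orientation: [179.9, 0.1, 92.7]
wrist_force: [7.3, -9.1, -18.2]
opening: 13.1
```

```bash
python3 -m handwheel '0 -1.5 0 0 0 0 255;0 0 0 0 0 0 255';python3 -m handwheel '0 -1.5 0 0 0 0 255;0 0 0 0 0 0 255'
```

```text
time: 18.73
ee_pos: [484.7, -50.5, 103.1]
orientation: [179.7, 0.1, 92.7]
wrist_force: [17.7, -8.6, -29.4]
opening: 13.0
time: 18.98
ee_pos: [484.7, -50.5, 103.4]
orientation: [179.5, 0.1, 92.6]
wrist_force: [26.5, -4.6, -37.2]
opening: 13.5
```

End stop reached: 60.0 mm from home. I'll relax, release, lift, and move to above the side of the bar.

```bash
python3 -m handwheel '0 2.3 0 0 0 0 255;0 0 0 0 0 0 255;0 0 0 0 0 0 120;0 0 0 0 0 0 120;0 0 0 0 0 0 120;0 0 0 0 0 0 120' && python3 -m handwheel '0 0 -20 0 0 0 120;0 0 -35 0 0 0 120;0 0 -25 0 0 -0.5 120;-22 41.5 0 0 0 0 255;-22 41.5 0 0 0 0 255;-22 41.5 0 0 0 0 255;-22 41.5 0 0 0 0 255;0 0 0 0 0 0 255;0 0 0 0 0 0 255;0 0 0 0 0 0 255'
python3 - <<'E'
from h import *
c=r.capture("wrist");t=r.capture("top");cv2.imwrite("pics/w2.png",np.hstack([cv2.resize(c["color"][:,:,::-1],(400,300)),cv2.resize(t["color"][130:310,250:490,::-1],(400,300))]))
print("pred bar",proj(c,[652.3,-90.9,106])*.625,r.state()["opening"])
E
```

```text
time: 19.73
ee_pos: [483.4, -49.8, 103.1]
orientation: [180.0, -0.0, 92.7]
wrist_force: [0.2, 0.0, 0.7]
opening: 47.6
time: 20.98
ee_pos: [653.1, -128.1, 182.9]
orientation: [-180.0, -0.0, 93.2]
wrist_force: [-0.0, 0.4, -0.3]
opening: 0.2
pred bar [204.0075468  117.96482195] 0.6966634020559889
```

View pics/w2.png

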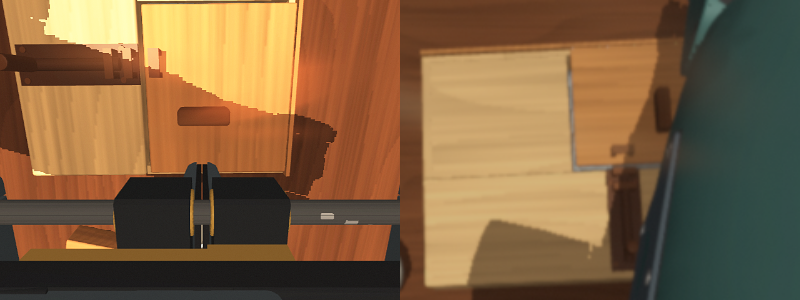

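The wrist view (left half) shows the bolt clear of the staple at (157,62) and the bar at about (204,116), as predicted. Next I'll descend beside the bar and push along +y.

```bash
python3 -m handwheel '-2 0 30 0 0 0 255;0 0 40 0 0 0 255;0 0 20 0 0 0 255;0 0 7 0 0 0 255;0 0 0 0 0 0 255' && python3 -m handwheel '5 0 0 0 0 0 255;5 0 0 0 0 0 255;4 0 0 0 0 0 255;4 0 0 0 0 0 255;4 0 0 0 0 0 255;0 0 0 0 0 0 255'
```

```text
time: 21.7
ee_pos: [654.4, -130.6, 86.5]
orientation: [180.0, 0.0, 93.2]
wrist_force: [-0.5, -0.3, -0.1]
opening: 0.4
time: 22.45
ee_pos: [652.8, -108.3, 85.9]
orientation: [-180.0, -0.0, 93.2]
wrist_force: [-0.9, -0.2, -0.8]
opening: 0.6
```

```bash
python3 -m handwheel '3 0 0 0 0 0 255;3 0 0 0 0 0 255;3 0 0 0 0 0 255' && python3 -m handwheel '4 0 0 0 0 0 255;4 0 0 0 0 0 255;4 0 0 0 0 0 255'
```

```text
time: 22.82
ee_pos: [652.2, -99.5, 85.9]
orientation: [-180.0, 0.0, 93.2]
wrist_force: [0.1, -2.6, 1.0]
opening: 0.6
time: 23.2
ee_pos: [651.5, -87.4, 85.9]
orientation: [-180.0, -0.0, 93.2]
wrist_force: [-1.6, -3.0, 0.1]
opening: 0.4
```

```bash
python3 -m handwheel '8 0 0 0 0 0 255;12 0 0 0 0 0 255;12 0 0 0 0 0 255;12 0 0 0 0 0 255;12 0 0 0 0 0 255;12 0 0 0 0 0 255;12 0 0 0 0 0 255;12 0 0 0 0 0 255;8 0 0 0 0 0 255;5 0 0 0 0 0 255' && python3 -m handwheel '4 0 0 0 0 0 255;3 0 0 0 0 0 255;3 0 0 0 0 0 255;2 0 0 0 0 0 255;0 0 0 0 0 0 255'
```

```text
time: 24.45
ee_pos: [645.9, 17.7, 86.0]
orientation: [180.0, -0.0, 93.2]
wrist_force: [-1.6, -4.0, -0.2]
opening: 0.1
time: 25.08
ee_pos: [645.7, 23.4, 86.1]
orientation: [180.0, 0.4, 93.3]
wrist_force: [-0.6, -57.7, 0.4]
opening: 0.4
```

A firm stop at y≈23 is consistent with contact near −117 plus 140 mm. I'll back off, lift and look.

```bash
python3 -m handwheel '-6 0 0 0 0 0 255;-12 0 0 0 0 0 255;-10 0 0 0 0 0 255;0 0 -30 0 0 0 255;0 0 -50 0 0 0 255;0 0 -40 0 0 0 255;-30 0 0 0 0 0 255;-55 0 0 0 0 0 255;-60 0 0 0 0 0 255;-60 0 0 0 0 0 255' && python3 -m handwheel '-60 0 0 0 0 0 255;-60 0 0 0 0 0 255;-60 0 0 0 0 0 255;-40 0 0 0 0 0 255;0 0 0 0 0 0 255;0 0 0 0 0 0 255'
python3 - <<'E'
from h import *
t=r.capture("top");s=r.capture("scene");cv2.imwrite("pics/f.png",np.hstack([cv2.resize(t["color"][130:310,250:490,::-1],(400,300)),cv2.resize(s["color"][190:340,210:410,::-1],(400,300))]))
k=np.radians(3.2);R=np.array([[np.cos(k),-np.sin(k)],[np.sin(k),np.cos(k)]]);o=np.array([591.3,15.9])
for n,p in [("knob",[-110,-60,129]),("bar",[55,30,106])]:
    w=[*(o+R@p[:2]),p[2]];print(n,(proj(t,w)-[250,130])*5/3,(proj(s,w)-[210,190])*2)
cv2.imwrite("pics/f_top.png",t["color"][:,:,::-1])
E
```

```text
time: 26.32
ee_pos: [658.1, -205.4, 206.2]
orientation: [180.0, -0.0, 93.2]
wrist_force: [0.7, 0.3, 0.1]
opening: 0.4
time: 27.08
ee_pos: [670.0, -422.8, 205.6]
orientation: [-180.0, -0.0, 93.2]
wrist_force: [-0.3, -0.3, -0.3]
opening: 0.4
knob [228.82971006 245.42487036] [154.95384083  22.29570855]
bar [141.92357237 110.40302034] [244.31361885 123.05955549]
```

View pics/f.png

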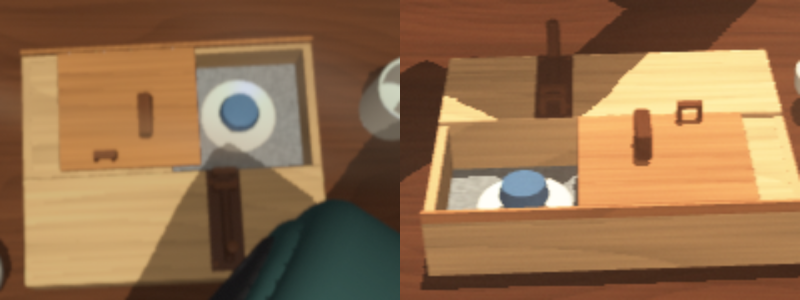

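View pics/f_top.png

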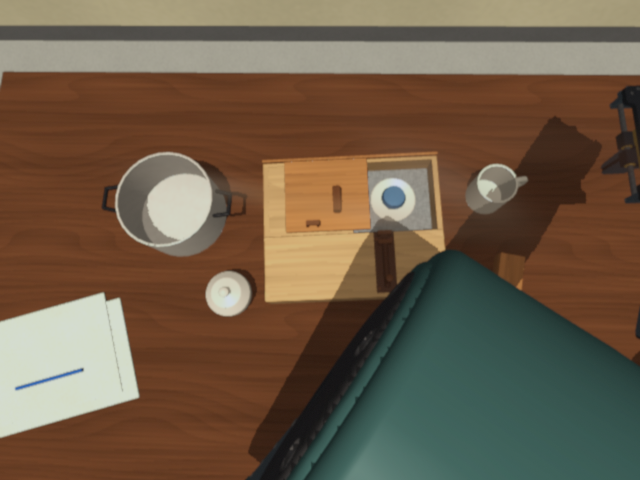

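The cover looks open, the bolt drawn, and the mug, pot, bowl and block in place. I'll measure the bar travel before handing in.

Run:
```python
from h import *
c=r.capture("top")
def bar(f,x0,x1):
    g=cv2.cvtColor(cv2.imread(f),cv2.COLOR_BGR2GRAY).astype(float)[185:203,x0:x1].mean(0)
    print(f,x0,np.round(g).astype(int)); return g
bar("pics/top0.png",398,420);bar("pics/f_top.png",326,348)
for n in ("top0","f_top"):
    g=cv2.cvtColor(cv2.imread(f"pics/{n}.png"),cv2.COLOR_BGR2GRAY)[165:225].astype(float).mean(0)
    print(n,345,np.round(g[345:378]).astype(int),280,np.round(g[278:292]).astype(int))
k=np.radians(3.2);R=np.array([[np.cos(k),-np.sin(k)],[np.sin(k),np.cos(k)]]);o=np.array([591.3,15.9])
for d in (0,135,140):
    print(d,[np.round(proj(c,[*(o+R@[55,y+d]),106]),1)[0] for y in (-118,-102)],"base",np.round(proj(c,[*(o+R@[55,-102+d]),76]),1)[0])
d0=cv2.absdiff(cv2.imread("pics/top0.png"),cv2.imread("pics/f_top.png")).max(2)
for n,b in dict(pot=(100,140,245,260),bowl=(200,265,255,320),mug=(462,160,530,216)).items(): print(n,d0[b[1]:b[3],b[0]:b[2]].mean(),d0[b[1]:b[3],b[0]:b[2]].max())
```

```text
pics/top0.png 398 [137 137 137 130 102  64  56  70  76  77  78  80  81  85 105 128 135 136
 136 136 136 136]
pics/f_top.png 326 [137 137 137 138 137 133 113  92  86  85  84  85  86  84  83 101 127 136
 137 138 137 137]
top0 345 [169 169 169 168 165 153 136 127 127 132 137 139 140 140 140 140 140 140
 140 140 139 139 139 139 139 139 139 139 139 139 138 136 133] 280 [169 169 169 169 169 169 169 169 169 169 169 169 169 169]
f_top 345 [140 140 140 140 141 141 141 141 141 141 141 141 141 141 141 141 141 141
 141 141 141 139 134 133 135 139 149 156 161 164 166 167 168] 280 [168 169 168 169 168 166 156 143 139 139 139 139 139 139]
0 [np.float64(411.1), np.float64(402.9)] base 400.8
135 [np.float64(341.8), np.float64(333.6)] base 333.8
140 [np.float64(339.2), np.float64(331.1)] base 331.3
pot 0.698103448275862 3
bowl 0.6095867768595041 3
mug 20.97925420168067 79
```

Run:
```python
from rig import r
s=r.state();print(s["time"],s["wrist_force"],s["ee_pos"]);print(r.sign_off())
```

```text
27.225 [ 0.15262575 -0.04696655 -0.45646605] [ 670.37280299 -422.06586149  206.04597962]
the job is handed in; nothing more can be done
None
```

The bolt is worked free and drawn fully out, the cover is pushed open to its end stop, and the job is handed in at 27 s.

- **Bolt:** I gripped the knob along the bolt's axis. It jammed at about 23, 24.5 and 26 mm of draw, and each time I pushed it back to its home stop. On the fourth draw it ran freely to a firm stop 60.0 mm from home.
- **Cover:** I pushed the finger bar with closed fingers until it met a firm stop. The fingers pressed with a peak reading of 58 N there, below the 120 N wrist limit. I then backed off and withdrew the arm.
- **Cover check:** In the top view one bar edge fits 140 mm of travel and the other about 138 mm. That is within pixel error or shadow, and the stop itself was solid.
- **Other things:**
  - The pot and sugar bowl are unchanged between the before and after pictures.
  - The mug's image area did differ; I put that down to the arm's shadow, since the mug sits at the same pixels.
  - The block was half hidden by the arm in the last picture, so I could not fully check it. The arm did not go near it.
- **Arm:** It ended clear of everything, with about 0 N at the wrist.

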